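# Clear the drain hatch and hold it open with its lifting lever

### The job

The heavy steel drain hatch in front of the glass reactor has to be held open. First push the squat amber jar across, upright and without lifting it, until it stands wholly off the flap on the grey ledge at the flap's far side; then press the blue pad of the resting lever all the way down to its stop, so that the lever's short end raises the flap, and finish while still holding the pad down. Use only the lever to raise the flap, do not pick anything up or unseat the lever, and leave the other things where they stand.

Things in the scene. Friction and masses are not known exactly. Their poses are not given: they have to be found in the camera images.
- hatch: fixed grey hatch unit; origin on the table below the lever's pivot, z up, y from the lever's pad (-y) to the flap (+y), x away from the robot towards the ledge. The shut flap covers x -70..70, y 66..190 mm, its top at z 82.5 mm; along its robot side runs a fixed rim 15 mm wide, level with the ledge
- ledge (a point): middle of the flat grey ledge's top; the ledge covers x 73..200, y 20..215 mm of the hatch unit's frame, 0.5 mm lower than the shut flap's top and 3 mm from its edge; axes as the hatch unit's
- saddle (a point): the lever's pivot point, 75 mm above the table, between two aluminium cheeks (up to 93 mm above the table, within 32 mm of this point in x and 20 mm in y) whose open-topped slots carry the lever's pin. A black rubber stop post stands under the lever 155 mm from here towards the pad
- jar: the squat amber jar with black cap, 64 mm in diameter, 56 mm high, 0.15 to 0.31 kg, at first standing somewhere on the flap; origin at its underside, z is its axis
- jar_center (a point): centre of the amber jar, 28 mm above its underside; z is its axis
- lever: loose blue lever bar, 22 by 12 mm, its steel cross pin lying in the saddle; origin on the pin's axis, axes as the hatch unit's at rest, the bar then sloping up 0.25 rad to the pad (-y). Its white low-friction roller nose, 85 mm from the pin, lies under the flap's edge; the pad's middle is 205 mm from the pin. Pressed, it turns 0.5 rad to its stop, then sloping down 0.25 rad to the pad
- lever_pad (a point): middle of the top face of the lever's blue pad (40 mm by 50 mm), 131 mm above the table at rest and about 35 mm at the stop; it moves almost straight down (its y in the hatch frame goes from about -197 to -201 mm). About 2 to 9 N presses it down; the push is nearly even until the stop
- flap (a joint): angle of the heavy steel flap (140 mm by 124 mm, 16 mm thick, 2 to 3.4 kg) about its hinge along its +y edge: 0 shut and level, growing as its lever-side edge rises; about 0.36 rad with the lever at its stop. It falls shut when the lever is let go
- flap_lip (a point): middle of the top of the flap's free edge, the one above the lever's short end
- stopper: black rubber stopper, 26 mm wide, 30 mm high, standing on the ledge near its right end; origin at its underside (leave alone)
- redcap: red screw cap, 34 mm wide, 26 mm high, on the table beside the lever; origin at its underside (leave alone)
- beaker: glass beaker, 68 mm wide, 80 mm high, on the table beyond the lever; origin at its underside (leave alone)
- wash: white plastic wash bottle, 60 mm wide, 170 mm high; origin at its underside (leave alone)
- reagent: amber reagent bottle with red cap, 68 mm wide, 150 mm high; origin at its underside (leave alone)
- clip: blue plastic joint ring, 44 mm wide, 12 mm high, lying flat; origin at its underside (leave alone)
- spatula: spatula, 180 mm long, lying on the table (leave alone)
Not all that is in view belongs to the job. Of the things like the jar, leave any that is purple; of the rest the smaller one is meant.

How it is judged:
By the outcome, as a careful person would: the job done as asked, in the order asked, and still so for the second after the job is handed in, while the arm keeps its last pose, push and grip.
It also fails if it takes over 40 s, if anything falls off the work surface, if the arm or the gripper's body presses on something with over 40 N, if the wrist force passes 120 N, or if a joint passes its speed limit or range.

### The arm

A 7-joint arm with a two-finger parallel gripper is mounted at the origin on the work surface. World frame = base frame: x ahead of the robot, y to its left, z up, the work surface at z = 0. Lengths are in m, angles in rad, forces in N, time in s.
With the tool pointing down it reaches from about 0.4 to 0.85 m from the base axis. Payload 4.5 kg.
Tool frame: the origin (TCP) lies on the centre line of the jaws, within the pads' length; the fingertips stand 11 mm ahead of it and the grasp point (between the pads) lies 8 mm behind it; z points along the fingers, y is the direction in which the jaws open and shut (so a half turn about z gives the same grasp; the last joint's range is limited). The gripper opens to 88 mm and grips with 3 to 60 N. Pads are 18 mm wide; open, the fingers measure 123 mm over their backs; the gripper's body (75 mm by 187 mm) begins 45 mm behind the grasp point.
Start: joints at [-1.315, 0.689, -0.195, 1.565, 0.157, 0.902, -0.215], TCP at [0.137, 0.61, 0.25] pointing down, gripper open.
Joint ranges: [-3.01, 3.01], [-0.46, 2.08], [-1.47, 1.51], [0.13, 2.56], [-1, 4.14], [0.04, 2.09], [-2.66, 2.66]. Speed limits (rad/s): [2.57, 2.57, 3.14, 3.14, 3.14, 3.14, 3.14].

### API

Orientations are given as a unit quaternion [x, y, z, w].
In Python, from plant import r, snapshot gives the robot as it stands.
- The arm moves only by the tool drive_tool, never from a script. Its argument "commands" is a list of rows, each an object of numbers: "wx", "wy", "wz": the turn, a rotation vector about the tool's x, y, z in rad; "dx", "dy", "dz": the shift along the tool's x, y, z in m; "claw": the opening, from 0 (shut) to 1 (fully open). A call has 1 to 12 rows; each row shifts and turns the commanded pose from where the row before left it, along the tool's axes as they then stand; what a row does not reach is not made up. A row lasts 1/10 s, in which the tool goes at most 50 mm and 8.59 degrees, less where a joint would pass 70% of its speed; a pose out of reach is approached as far as the arm can. A call is refused whole if a number of a shift passes 0.05 or a number of a turn 0.15, either way. A call with a gripper value outside its range is refused whole. The fingers move at their own pace and stop on an object; "grip_force" is the grip in N (left out, the last holds). Time passes only in rows, so rows that do not move let the fingers close. It gives the time, the measured TCP pose, the force and the opening at its end, in the units of the state.
- r.get_state(): the state, without advancing time (a new reading comes with each control period).
- snapshot(name): name is "scene" or "side" or "wrist"; returns a dict with "color" (420x560x3 uint8, red, green, blue), "fx", "fy", "cx", "cy" (pixels), "world_to_cam" (4x4, takes a point from world to camera coordinates); the wrist camera has in their place "T_tool_cam" (4x4, takes a point from camera to tool coordinates, whose origin is the TCP and whose axes are the flange's). Camera axes: x right, y up, looking along -z (the intrinsics and any distortion apply to the point x, -y, -z); pixel columns grow to the right and rows downward; lengths in m; the calibration is good to about 2 mm. A picture is of the moment at which its call begins: read the wrist's pose just before it. There is no depth.
- r.finish_job(): hands the job in, once; it reports no verdict.
The state is a dict: "clock": time; "q": joint angles; "qd": joint speeds; "joint_torque": joint torques, N m; "tool_pos": TCP position; "eef_rot": TCP orientation; "contact_force": force on the tool from outside, world axes, zero at the start; "moment": the same for the moment, N m; "opening": opening from 0.0 (shut) to 1.0 (fully open).
Only numpy, scipy, OpenCV 4.12 (cv2) and the standard library are available. Lean on these libraries where they do the work, as an engineer would, in place of code of your own. Each camera call takes 0.05 s, during which the arm holds its last target. There are 200 camera calls.

## Working session

There is one attempt and no reset: what is moved stays moved. The work goes in short steps, Python scripts to look and compute and a tool call to move; the robot and the scene stay as the last step left them, time stands still between calls to the robot, and variables do not carry over. Pictures are saved under pics/ and viewed, on a budget of 10 in all, crops included, one or two more only if the job needs it, and the job is handed in when it is done.

Besides the shell and the picture viewer there is one more tool, called as name([rows], argument=value, ...), one row to a line, values as JSON. drive_tool: Moves the arm, as the interface text tells. Its arguments: {"type":"object","properties":{"commands":{"type":"array","items":{"type":"object","properties":{"wx":{"type":"number"},"wy":{"type":"number"},"wz":{"type":"number"},"dx":{"type":"number"},"dy":{"type":"number"},"dz":{"type":"number"},"claw":{"type":"number"}}}},"grip_force":{"type":"number"}},"required":["commands"]}

```bash
ls; mkdir -p pics
python3 - <<'E'
from plant import r, snapshot
import cv2,numpy as np,pickle
s=r.get_state();print({k:np.round(v,3) for k,v in s.items()})
d={n:snapshot(n) for n in("scene","side")}
pickle.dump(d,open("d0.pkl","wb"))
for n in d:
    print(n,d[n]["fx"],d[n]["cx"],d[n]["cy"],[k for k in d[n]],np.round(d[n]["world_to_cam"],3).tolist())
    cv2.imwrite(f"pics/{n}0.png",cv2.resize(d[n]["color"][:,:,::-1],(784,588)))
E
```

```text
pics
{'clock': np.float64(0.0), 'q': array([-1.315,  0.69 , -0.195,  1.566,  0.157,  0.902, -0.215]), 'qd': array([-0.   , -0.   , -0.   ,  0.002, -0.002,  0.001,  0.   ]), 'joint_torque': array([-1.0000e-03, -5.2755e+01, -1.2670e+00, -1.5344e+01, -5.3000e-02,
        7.0000e-03,  0.0000e+00]), 'tool_pos': array([0.137, 0.609, 0.249]), 'eef_rot': array([ 0.111,  0.994, -0.001, -0.   ]), 'contact_force': array([-0.299, -0.543, -0.62 ]), 'moment': array([ 0.02 , -0.005,  0.003]), 'opening': np.float64(0.997)}
scene 404.7737429133524 280.2281385138973 211.86666219458183 ['color', 'fx', 'fy', 'cx', 'cy', 'world_to_cam'] [[-0.179, 0.984, 0.019, 0.104], [-0.642, -0.132, 0.755, 0.259], [0.745, 0.123, 0.655, -1.523], [0.0, 0.0, 0.0, 1.0]]
side 384.93689333911266 285.53705346830867 197.80570804161488 ['color', 'fx', 'fy', 'cx', 'cy', 'world_to_cam'] [[0.959, -0.285, 0.006, -0.509], [0.19, 0.653, 0.733, -0.16], [-0.213, -0.702, 0.68, -1.094], [0.0, 0.0, 0.0, 1.0]]
```

View pics/scene0.png

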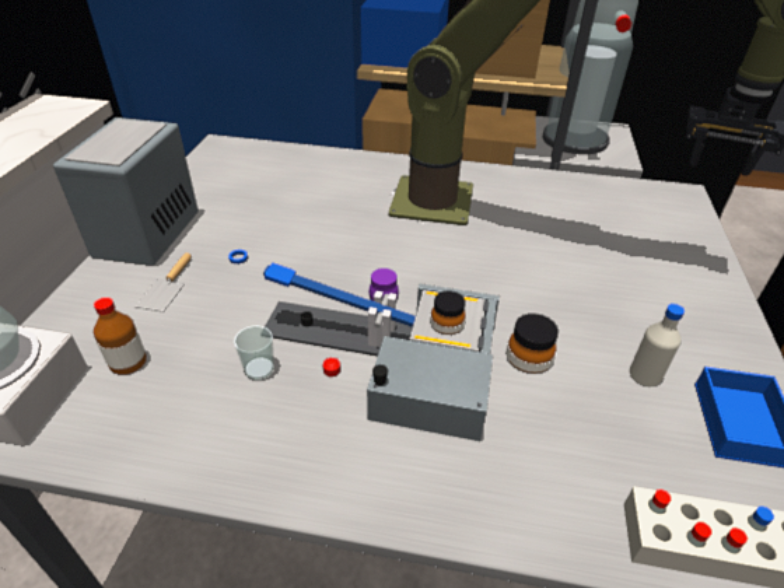

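View pics/side0.png

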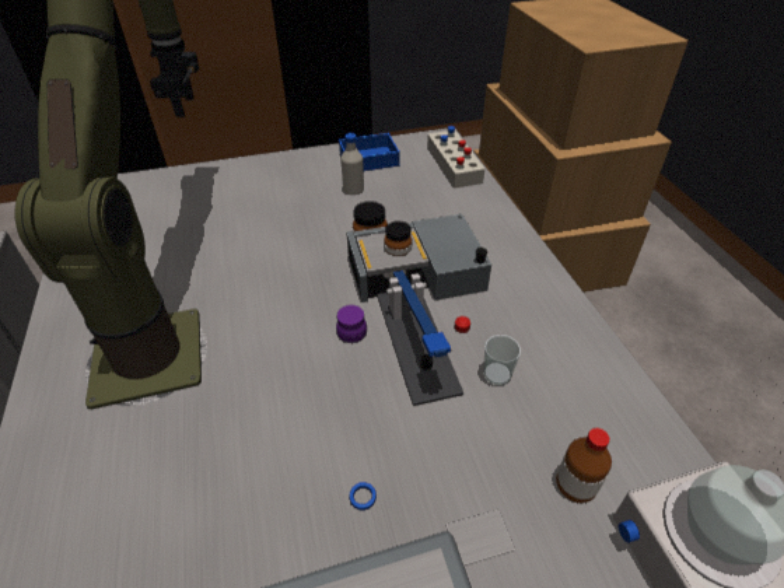

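Scene view (784 px): the amber candidates are the jar on the flap (449,312) and a larger amber jar on the table (533,342). A purple one stands at (384,287). The smaller amber jar, on the flap, fits the description. I'll confirm it and read the corners in one enlarged crop.

Run:
```python
import pickle,cv2,numpy as np
d=pickle.load(open("d0.pkl","rb"))
a=d["scene"]["color"][180:315,180:415]; b=d["side"]["color"][145:295,235:360]
A=cv2.resize(a,None,fx=3.4,fy=3.4,interpolation=cv2.INTER_CUBIC)   # 799x459
cv2.imwrite("pics/cropA.png",A[:,:,::-1])
cv2.imwrite("pics/cropB.png",cv2.resize(b,None,fx=4,fy=4,interpolation=cv2.INTER_CUBIC)[:,:,::-1])
```

```text
(no output)
```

View pics/cropA.png

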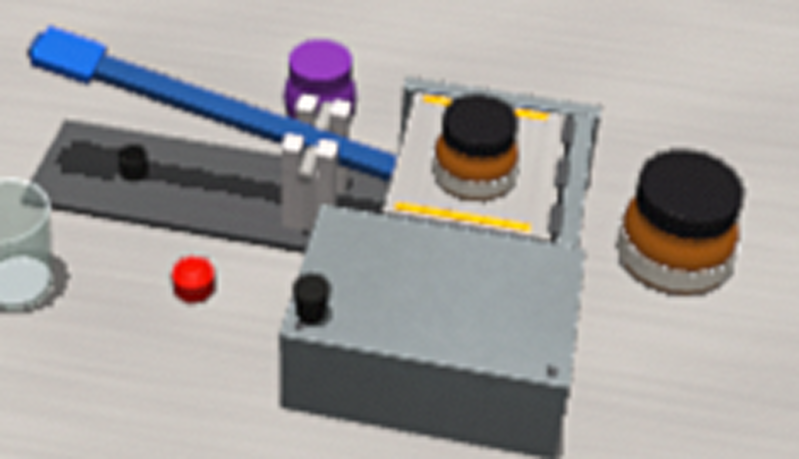

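View pics/cropB.png

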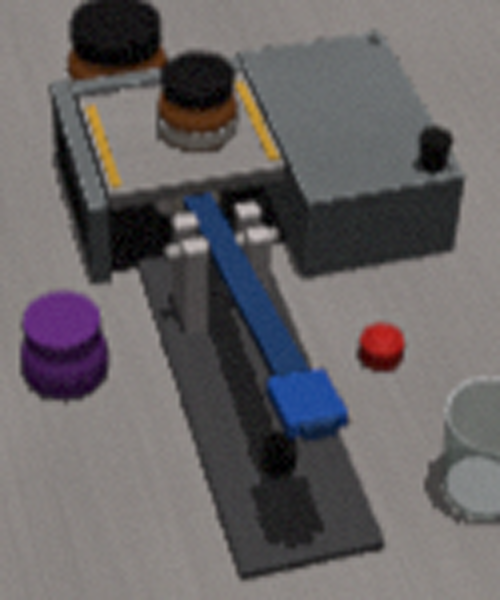

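Both crops confirm that the small amber jar stands on the flap. Ledge corners in crop A: (323,207), (583,250), (568,385), (281,333). In crop B: (308,203), (237,52), (378,36), (463,177).

```bash
cat > h.py <<'E'
import numpy as np
def ray(c,u,v):
    T=c["world_to_cam"];R=T[:3,:3];t=T[:3,3]
    d=np.array([(u-c["cx"])/c["fx"],-(v-c["cy"])/c["fy"],-1.]);return -R.T@t,R.T@d
def plane(c,uv,z):
    o,d=ray(c,*uv);return (o+d*(z-o[2])/d[2])
def tri(c1,p1,c2,p2):
    o1,d1=ray(c1,*p1);o2,d2=ray(c2,*p2)
    s=np.linalg.lstsq(np.c_[d1,-d2],o2-o1,rcond=None)[0]
    a,b=o1+d1*s[0],o2+d2*s[1];return (a+b)/2,np.linalg.norm(a-b)
A=lambda u,v:((u+.5)/3.4-.5+180,(v+.5)/3.4-.5+180)
B=lambda u,v:((u+.5)/4-.5+235,(v+.5)/4-.5+145)
E
python3 - <<'E'
import pickle
from h import *
from scipy.optimize import least_squares
d=pickle.load(open("d0.pkl","rb"));S,D=d["scene"],d["side"]
L=np.array([[73,20],[73,215],[200,215],[200,20]])/1e3
pa=[(323,207),(583,250),(568,385),(281,333)];pb=[(308,203),(237,52),(378,36),(463,177)]
Pa=np.array([plane(S,A(*p),.082)[:2] for p in pa]);Pb=np.array([plane(D,B(*p),.082)[:2] for p in pb])
for p,q in zip(pa,pb): print(np.round(tri(S,A(*p),D,B(*q))[0],4))
def f(x,P):
    c,s=np.cos(x[2]),np.sin(x[2]);return (L@np.array([[c,s],[-s,c]])+x[:2]-P).ravel()
for n,P in(("a",[Pa]),("b",[Pb]),("both",[Pa,Pb])):
    q=least_squares(lambda x:np.concatenate([f(x,p) for p in P]),[.5,0,0]);print(n,np.round(q.x,4),np.round(q.fun*1e3,1))
x=q.x;c,s=np.cos(x[2]),np.sin(x[2]);R=np.array([[c,-s],[s,c]])
for n,p,q,z in(("captop",(480,119),(198,68),.1385),("pad",(67,50),(308,397),.131),("stopper top",(312,282),(436,134),.112),("redcap",(193,268),(382,338),.026),("purple",(321,62),(64,320),None)):
    t,e=tri(S,A(*p),D,B(*q));print(n,np.round(t,4),round(e*1e3,1),"hatch",np.round(R.T@(t[:2]-x[:2]),4))
    if z: print("  planes",*[np.round(R.T@(plane(k,w,z)[:2]-x[:2]),4) for k,w in((S,A(*p)),(D,B(*q)))])
# jar outlines
E
```

```text
[ 0.6102 -0.0102  0.0793]
[0.6154 0.1821 0.0801]
[0.739  0.1769 0.0774]
[ 0.7342 -0.0155  0.0799]
a [ 0.5372 -0.0297 -0.0326] [-2.3 -2.2 -1.8  1.9  2.2  1.5  2.  -1.2]
b [ 0.5325 -0.0321 -0.0364] [-2.8 -2.1 -0.9 -1.8  3.6  5.4  0.  -1.5]
both [ 0.5348 -0.0309 -0.0345] [-4.6 -3.5 -3.7  0.5  0.2 -0.1 -0.3 -2.9 -0.5 -0.8  1.  -0.4  5.5  7.
  2.3  0.1]
captop [0.5557 0.0964 0.139 ] 3.0 hatch [0.0165 0.128 ]
  planes [0.0177 0.1271] [0.0161 0.1306]
pad [ 0.53   -0.2296  0.1294] 0.2 hatch [ 0.002  -0.1987]
  planes [ 0.0037 -0.1978] [ 0.0016 -0.2001]
stopper top [0.7151 0.0017 0.1136] 0.6 hatch [0.179  0.0388]
  planes [0.1773 0.0387] [0.18   0.0402]
redcap [ 0.6374 -0.1056  0.0211] 0.6 hatch [ 0.1051 -0.0711]
  planes [ 0.109  -0.0694] [ 0.1034 -0.0756]
purple [ 0.4107 -0.0506  0.052 ] 0.7 hatch [-0.1234 -0.024 ]
```

Both views agree. The hatch is at about (0.5345, -0.031) with yaw -0.0345. In the hatch frame the jar is at (0.017, 0.129) and the pad at (0.002, -0.199). The triangulated heights match the given ones. Next I align the tool and move behind the jar with the jaws partly open as a cradle.

drive_tool([
  {"wz": -0.094,"claw": 0.45},
  {"wz": -0.094},
  {"dx": -0.026,"dy": -0.0355},
  {"dx": -0.026,"dy": -0.0355},
  {"dx": -0.026,"dy": -0.0355},
  {"dx": -0.026,"dy": -0.0355},
  {"dx": -0.026,"dy": -0.0355},
  {"dx": -0.026,"dy": -0.0355},
  {"dx": -0.026,"dy": -0.0355},
  {"dx": -0.026,"dy": -0.0355},
  {"dx": -0.026,"dy": -0.0355},
  {"dx": -0.026,"dy": -0.0355},
], grip_force=30)

```text
validation failed for argument at $.co...
```

```bash
cat >> h.py <<'E'
def where():
    from plant import r
    from scipy.spatial.transform import Rotation as Q
    s=r.get_state();y=-.0345;c,k=np.cos(y),np.sin(y);R=np.array([[c,-k],[k,c]])
    p=s["tool_pos"];T=Q.from_quat(s["eef_rot"]).as_matrix()
    print("t",s["clock"],"hatch",np.round(R.T@(np.array(p[:2])-[.5345,-.031]),4),"z",round(p[2],4),"F",np.round(s["contact_force"],1),"open",round(float(s["opening"]),2))
    print("tool y yaw err",round(np.arctan2(-T[0,1],T[1,1])-y,4),"zaxis",np.round(T[:,2],3),"q",np.round(s["q"],2))
E
python3 -c "from h import*;where()"
```

```text
t 0.1 hatch [-0.4189  0.6261] z 0.249 F [-0.6  0.4 -0.2] open 1.0
tool y yaw err -0.1873 zaxis [-0.    -0.002 -1.   ] q [-1.32  0.69 -0.19  1.57  0.16  0.9  -0.22]
```

drive_tool([
  {"dx": 0,"dy": 0,"dz": 0,"wx": 0,"wy": 0,"wz": -0.094,"claw": 0.45},
  {"dx": 0,"dy": 0,"dz": 0,"wx": 0,"wy": 0,"wz": -0.094,"claw": 0.45},
], grip_force=30)

```text
clock: 0.3
tool_pos: [0.1374, 0.6093, 0.2492]
eef_rot: [0.015, 1.0, -0.001, 0.0]
contact_force: [-0.3, 0.9, -0.4]
opening: 0.84
```

drive_tool([
  {"dx": -0.026,"dy": -0.0355,"dz": 0,"wx": 0,"wy": 0,"wz": 0,"claw": 0.45},
  {"dx": -0.026,"dy": -0.0355,"dz": 0,"wx": 0,"wy": 0,"wz": 0,"claw": 0.45},
  {"dx": -0.026,"dy": -0.0355,"dz": 0,"wx": 0,"wy": 0,"wz": 0,"claw": 0.45},
  {"dx": -0.026,"dy": -0.0355,"dz": 0,"wx": 0,"wy": 0,"wz": 0,"claw": 0.45},
  {"dx": -0.026,"dy": -0.0355,"dz": 0,"wx": 0,"wy": 0,"wz": 0,"claw": 0.45},
  {"dx": -0.026,"dy": -0.0355,"dz": 0,"wx": 0,"wy": 0,"wz": 0,"claw": 0.45},
  {"dx": -0.026,"dy": -0.0355,"dz": 0,"wx": 0,"wy": 0,"wz": 0,"claw": 0.45},
  {"dx": -0.026,"dy": -0.0355,"dz": 0,"wx": 0,"wy": 0,"wz": 0,"claw": 0.45},
  {"dx": -0.026,"dy": -0.0355,"dz": 0,"wx": 0,"wy": 0,"wz": 0,"claw": 0.45},
  {"dx": -0.026,"dy": -0.0355,"dz": 0,"wx": 0,"wy": 0,"wz": 0,"claw": 0.45},
  {"dx": -0.026,"dy": -0.0355,"dz": 0,"wx": 0,"wy": 0,"wz": 0,"claw": 0.45},
  {"dx": -0.026,"dy": -0.0355,"dz": 0,"wx": 0,"wy": 0,"wz": 0,"claw": 0.45},
], grip_force=30)

```text
clock: 1.5
tool_pos: [0.4356, 0.1717, 0.2496]
eef_rot: [0.017, 1.0, -0.0, -0.0]
contact_force: [0.3, 0.6, 0.7]
opening: 0.452
```

```bash
python3 -c "from h import*;where()"
```

```text
t 1.5 hatch [-0.1059  0.1991] z 0.2496 F [0.3 0.6 0.7] open 0.45
tool y yaw err 0.0008 zaxis [-0. -0. -1.] q [-0.26  0.5  -0.32  2.02  0.25  0.66  0.8 ]
```

drive_tool([
  {"dx": -0.025,"dy": -0.035,"dz": 0,"wx": 0,"wy": 0,"wz": 0,"claw": 0.45},
  {"dx": -0.026,"dy": -0.035,"dz": 0,"wx": 0,"wy": 0,"wz": 0,"claw": 0.45},
  {"dx": 0,"dy": 0,"dz": 0.035,"wx": 0,"wy": 0,"wz": 0,"claw": 0.45},
  {"dx": 0,"dy": 0,"dz": 0.035,"wx": 0,"wy": 0,"wz": 0,"claw": 0.45},
  {"dx": 0,"dy": 0,"dz": 0.035,"wx": 0,"wy": 0,"wz": 0,"claw": 0.45},
  {"dx": 0,"dy": 0,"dz": 0.02,"wx": 0,"wy": 0,"wz": 0,"claw": 0.45},
  {"dx": 0,"dy": 0,"dz": 0.01,"wx": 0,"wy": 0,"wz": 0,"claw": 0.45},
  {"dx": 0,"dy": 0,"dz": 0.01,"wx": 0,"wy": 0,"wz": 0,"claw": 0.45},
  {"dx": 0,"dy": 0,"dz": 0,"wx": 0,"wy": 0,"wz": 0,"claw": 0.45},
], grip_force=30)

```text
clock: 2.4
tool_pos: [0.4833, 0.1018, 0.1042]
eef_rot: [0.017, 1.0, -0.0, -0.0]
contact_force: [-0.1, 0.0, -0.1]
opening: 0.444
```

Run:
```python
from h import*;where()
from plant import snapshot
import cv2
a=snapshot("scene")["color"][180:315,260:415];b=snapshot("wrist")["color"]
a=cv2.resize(a,None,fx=2.5,fy=2.5,interpolation=cv2.INTER_CUBIC);b=cv2.resize(b,(400,300))
o=np.zeros((338,800,3),np.uint8);o[:a.shape[0],:a.shape[1]]=a;o[:300,400:]=b
cv2.imwrite("pics/p5.png",o[:,:,::-1])
```

```text
t 2.4 hatch [-0.0557  0.131 ] z 0.1042 F [-0.1  0.  -0.1] open 0.44
tool y yaw err 0.001 zaxis [-0.001 -0.    -1.   ] q [-0.19  0.78 -0.18  2.07  0.39  0.33  0.84]
```

View pics/p5.png

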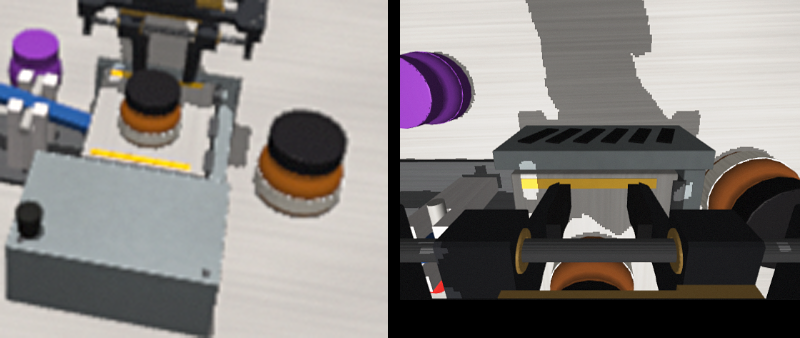

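The fingers straddle the jar (wrist view: jar at ~592 px, finger midpoint ~599). I'll push it slowly.

drive_tool([
  {"dx": -0.012,"dy": -0.001,"dz": 0,"wx": 0,"wy": 0,"wz": 0,"claw": 0.45},
  {"dx": -0.01,"dy": 0,"dz": 0,"wx": 0,"wy": 0,"wz": 0,"claw": 0.45},
  {"dx": -0.008,"dy": 0,"dz": 0,"wx": 0,"wy": 0,"wz": 0,"claw": 0.45},
  {"dx": -0.006,"dy": 0,"dz": 0,"wx": 0,"wy": 0,"wz": 0,"claw": 0.45},
  {"dx": -0.006,"dy": 0,"dz": 0,"wx": 0,"wy": 0,"wz": 0,"claw": 0.45},
  {"dx": -0.008,"dy": 0,"dz": 0,"wx": 0,"wy": 0,"wz": 0,"claw": 0.45},
  {"dx": -0.008,"dy": 0,"dz": 0,"wx": 0,"wy": 0,"wz": 0,"claw": 0.45},
  {"dx": -0.008,"dy": 0,"dz": 0,"wx": 0,"wy": 0,"wz": 0,"claw": 0.45},
  {"dx": -0.008,"dy": 0,"dz": 0,"wx": 0,"wy": 0,"wz": 0,"claw": 0.45},
  {"dx": -0.008,"dy": 0,"dz": 0,"wx": 0,"wy": 0,"wz": 0,"claw": 0.45},
], grip_force=30)

```text
clock: 3.5
tool_pos: [0.5662, 0.0981, 0.1046]
eef_rot: [0.017, 1.0, 0.0, 0.0]
contact_force: [-1.0, -0.2, 0.6]
opening: 0.451
```

drive_tool([
  {"dx": -0.008,"dy": 0,"dz": 0,"wx": 0,"wy": 0,"wz": 0,"claw": 0.45},
  {"dx": -0.008,"dy": 0,"dz": 0,"wx": 0,"wy": 0,"wz": 0,"claw": 0.45},
  {"dx": -0.008,"dy": 0,"dz": 0,"wx": 0,"wy": 0,"wz": 0,"claw": 0.45},
  {"dx": -0.008,"dy": 0,"dz": 0,"wx": 0,"wy": 0,"wz": 0,"claw": 0.45},
  {"dx": -0.008,"dy": 0,"dz": 0,"wx": 0,"wy": 0,"wz": 0,"claw": 0.45},
  {"dx": -0.008,"dy": 0,"dz": 0,"wx": 0,"wy": 0,"wz": 0,"claw": 0.45},
], grip_force=30)

```text
clock: 4.1
tool_pos: [0.6142, 0.0962, 0.1046]
eef_rot: [0.017, 1.0, 0.0, 0.0]
contact_force: [-0.6, 0.0, -0.6]
opening: 0.451
```

Run:
```python
from h import*;where()
from plant import snapshot
import cv2
a=snapshot("scene")["color"][180:315,220:400];b=snapshot("side")["color"][120:255,235:395]
a=cv2.resize(a,None,fx=2.3,fy=2.3,interpolation=cv2.INTER_CUBIC);b=cv2.resize(b,None,fx=2.3,fy=2.3)
cv2.imwrite("pics/p6.png",np.hstack([a,b])[:,:,::-1])
```

```text
t 4.1 hatch [0.0753 0.1299] z 0.1046 F [-0.6  0.  -0.6] open 0.45
tool y yaw err 0.0006 zaxis [ 0.  0. -1.] q [-0.08  0.88 -0.27  1.68  0.36  0.62  0.99]
```

View pics/p6.png

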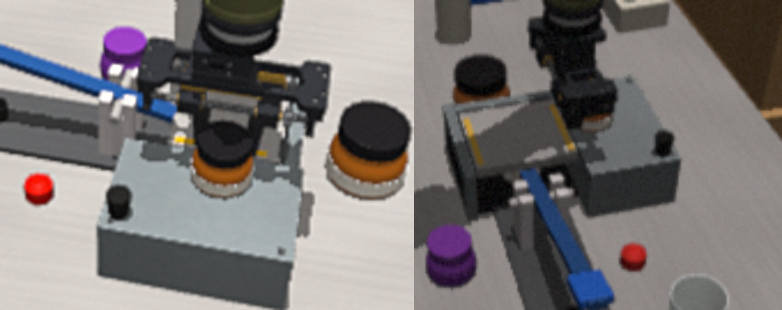

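The jar is upright and just onto the ledge (scene half, 223,165). I'll push 27 mm further for margin, back off, then raise.

drive_tool([
  {"dx": -0.008,"dy": 0,"dz": 0,"wx": 0,"wy": 0,"wz": 0,"claw": 0.45},
  {"dx": -0.008,"dy": 0,"dz": 0,"wx": 0,"wy": 0,"wz": 0,"claw": 0.45},
  {"dx": -0.006,"dy": 0,"dz": 0,"wx": 0,"wy": 0,"wz": 0,"claw": 0.45},
  {"dx": -0.003,"dy": 0,"dz": 0,"wx": 0,"wy": 0,"wz": 0,"claw": 0.45},
  {"dx": -0.002,"dy": 0,"dz": 0,"wx": 0,"wy": 0,"wz": 0,"claw": 0.45},
  {"dx": 0.01,"dy": 0,"dz": 0,"wx": 0,"wy": 0,"wz": 0,"claw": 0.45},
  {"dx": 0.03,"dy": 0,"dz": 0,"wx": 0,"wy": 0,"wz": 0,"claw": 0.45},
  {"dx": 0.03,"dy": 0,"dz": 0,"wx": 0,"wy": 0,"wz": 0,"claw": 0.45},
  {"dx": 0,"dy": 0,"dz": -0.04,"wx": 0,"wy": 0,"wz": 0,"claw": 0},
  {"dx": 0,"dy": 0,"dz": -0.04,"wx": 0,"wy": 0,"wz": 0,"claw": 0},
  {"dx": 0,"dy": 0,"dz": -0.03,"wx": 0,"wy": 0,"wz": 0,"claw": 0},
  {"dx": 0,"dy": 0,"dz": 0,"wx": 0,"wy": 0,"wz": 0,"claw": 0},
], grip_force=30)

```text
clock: 5.4
tool_pos: [0.5736, 0.0988, 0.2193]
eef_rot: [0.017, 1.0, 0.001, 0.005]
contact_force: [0.3, 0.0, 0.6]
opening: 0.111
```

```bash
python3 -c "from h import*;where()"
```

```text
t 5.4 hatch [0.0346 0.1311] z 0.2193 F [0.3 0.  0.6] open 0.11
tool y yaw err 0.0005 zaxis [ 0.01   0.003 -1.   ] q [-0.06  0.68 -0.33  1.74  0.29  0.77  1.01]
```

drive_tool([
  {"dx": 0.004,"dy": -0.036,"dz": 0,"wx": 0,"wy": 0,"wz": 0,"claw": 0},
  {"dx": 0.004,"dy": -0.036,"dz": 0,"wx": 0,"wy": 0,"wz": 0,"claw": 0},
  {"dx": 0.004,"dy": -0.036,"dz": 0,"wx": 0,"wy": 0,"wz": 0,"claw": 0},
  {"dx": 0.004,"dy": -0.036,"dz": 0,"wx": 0,"wy": 0,"wz": 0,"claw": 0},
  {"dx": 0.004,"dy": -0.036,"dz": 0,"wx": 0,"wy": 0,"wz": 0,"claw": 0},
  {"dx": 0.004,"dy": -0.036,"dz": 0,"wx": 0,"wy": 0,"wz": 0,"claw": 0},
  {"dx": 0.004,"dy": -0.036,"dz": 0,"wx": 0,"wy": 0,"wz": 0,"claw": 0},
  {"dx": 0.004,"dy": -0.036,"dz": 0,"wx": 0,"wy": 0,"wz": 0,"claw": 0},
  {"dx": 0.001,"dy": -0.036,"dz": 0,"wx": 0,"wy": 0,"wz": 0,"claw": 0},
  {"dx": 0,"dy": 0,"dz": 0,"wx": 0,"wy": 0,"wz": 0,"claw": 0},
], grip_force=30)

```text
clock: 6.4
tool_pos: [0.5246, -0.2322, 0.2134]
eef_rot: [0.022, 1.0, -0.002, -0.001]
contact_force: [0.1, 0.2, -0.1]
opening: 0.006
```

Run:
```python
from h import*;where()
from plant import snapshot
import cv2,pickle
d={n:snapshot(n) for n in("scene","side")};pickle.dump(d,open("d1.pkl","wb"))
a=d["scene"]["color"][180:315,180:380];b=d["side"]["color"][125:290,235:395]
a=cv2.resize(a,None,fx=2.2,fy=2.2,interpolation=cv2.INTER_CUBIC);b=cv2.resize(b,None,fx=2.2,fy=2.2,interpolation=cv2.INTER_CUBIC)
o=np.zeros((363,792,3),np.uint8);o[:297,:440]=a;o[:,440:]=b
cv2.imwrite("pics/p7.png",o[:,:,::-1])
```

```text
t 6.4 hatch [-0.0029 -0.2014] z 0.2134 F [ 0.1  0.2 -0.1] open 0.01
tool y yaw err -0.0089 zaxis [-0.002 -0.004 -1.   ] q [ 0.55  0.68 -0.37  1.76  0.34  0.77  1.54]
```

View pics/p7.png

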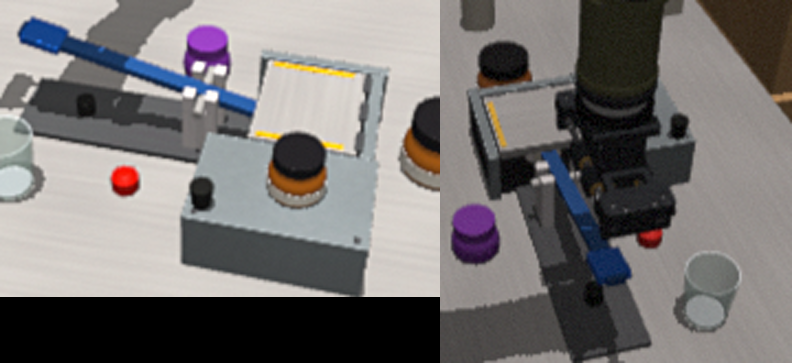

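The jar is upright on the ledge, clear of the flap (297,170), and the stopper and other things are untouched. Next I descend to just above the pad.

drive_tool([
  {"dx": -0.004,"dy": 0.002,"dz": 0.02,"wx": 0,"wy": 0,"wz": 0,"claw": 0},
  {"dx": 0,"dy": 0,"dz": 0.02,"wx": 0,"wy": 0,"wz": 0,"claw": 0},
  {"dx": 0,"dy": 0,"dz": 0.012,"wx": 0,"wy": 0,"wz": 0,"claw": 0},
  {"dx": 0,"dy": 0,"dz": 0.008,"wx": 0,"wy": 0,"wz": 0,"claw": 0},
  {"dx": 0,"dy": 0,"dz": 0.006,"wx": 0,"wy": 0,"wz": 0,"claw": 0},
  {"dx": 0,"dy": 0,"dz": 0.006,"wx": 0,"wy": 0,"wz": 0,"claw": 0},
  {"dx": 0,"dy": 0,"dz": 0.006,"wx": 0,"wy": 0,"wz": 0,"claw": 0},
  {"dx": 0,"dy": 0,"dz": 0,"wx": 0,"wy": 0,"wz": 0,"claw": 0},
], grip_force=30)

```text
clock: 7.3
tool_pos: [0.5311, -0.2243, 0.1371]
eef_rot: [0.017, 1.0, -0.001, 0.001]
contact_force: [-0.3, -1.3, 6.5]
opening: 0.004
```

Run:
```python
from h import*;where()
from plant import snapshot
import cv2,pickle
d=pickle.load(open("d1.pkl","rb"));y=-.0345;c,k=np.cos(y),np.sin(y);R=np.array([[c,-k],[k,c]])
p=plane(d["scene"],((299+.5)/2.2-.5+180,(150+.5)/2.2-.5+180),.138);print("jar hatch",R.T@(p[:2]-[.5345,-.031]))
a=snapshot("scene")["color"][160:295,170:330];b=snapshot("side")["color"][165:300,245:405]
a=cv2.resize(np.hstack([a,b]),None,fx=2.5,fy=2.5,interpolation=cv2.INTER_CUBIC)
cv2.imwrite("pics/p8.png",a[:,:,::-1])
```

```text
t 7.3 hatch [ 0.0033 -0.1933] z 0.1371 F [-0.3 -1.3  6.5] open 0.0
tool y yaw err -0.0002 zaxis [ 0.002 -0.002 -1.   ] q [ 0.5   0.79 -0.32  1.81  0.4   0.6   1.47]
jar hatch [0.13403254 0.13159924]
```

View pics/p8.png

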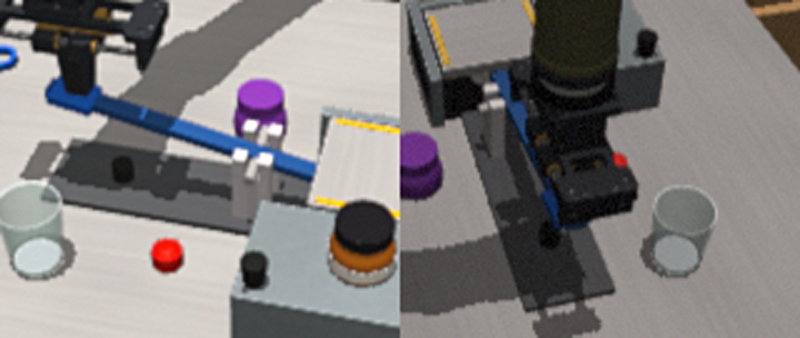

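The tip is on the pad with 6.5 N of force, and the jar measures (0.134, 0.132) in the hatch frame. I'll press on, following the pad's small shift in y.

drive_tool([
  {"dx": 0,"dy": -0.001,"dz": 0.008,"wx": 0,"wy": 0,"wz": 0,"claw": 0},
  {"dx": 0,"dy": -0.001,"dz": 0.008,"wx": 0,"wy": 0,"wz": 0,"claw": 0},
  {"dx": 0,"dy": -0.001,"dz": 0.008,"wx": 0,"wy": 0,"wz": 0,"claw": 0},
  {"dx": 0,"dy": -0.001,"dz": 0.008,"wx": 0,"wy": 0,"wz": 0,"claw": 0},
  {"dx": 0,"dy": -0.001,"dz": 0.008,"wx": 0,"wy": 0,"wz": 0,"claw": 0},
  {"dx": 0,"dy": -0.001,"dz": 0.008,"wx": 0,"wy": 0,"wz": 0,"claw": 0},
  {"dx": 0,"dy": 0,"dz": 0.008,"wx": 0,"wy": 0,"wz": 0,"claw": 0},
  {"dx": 0,"dy": 0,"dz": 0.008,"wx": 0,"wy": 0,"wz": 0,"claw": 0},
  {"dx": 0,"dy": 0,"dz": 0.006,"wx": 0,"wy": 0,"wz": 0,"claw": 0},
  {"dx": 0,"dy": 0,"dz": 0,"wx": 0,"wy": 0,"wz": 0,"claw": 0},
], grip_force=30)

```text
clock: 8.4
tool_pos: [0.531, -0.2301, 0.067]
eef_rot: [0.017, 1.0, -0.001, 0.001]
contact_force: [1.4, -2.7, 2.6]
opening: 0.001
```

```bash
python3 -c "from h import*;where()"
```

```text
t 8.4 hatch [ 0.0034 -0.1991] z 0.067 F [ 1.4 -2.7  2.6] open 0.0
tool y yaw err -0.0001 zaxis [ 0.001 -0.001 -1.   ] q [ 0.47  0.9  -0.25  1.83  0.46  0.46  1.44]
```

drive_tool([
  {"dx": 0,"dy": 0,"dz": 0.005,"wx": 0,"wy": 0,"wz": 0,"claw": 0},
  {"dx": 0,"dy": 0,"dz": 0.005,"wx": 0,"wy": 0,"wz": 0,"claw": 0},
  {"dx": 0,"dy": 0,"dz": 0.003,"wx": 0,"wy": 0,"wz": 0,"claw": 0},
  {"dx": 0,"dy": 0,"dz": 0,"wx": 0,"wy": 0,"wz": 0,"claw": 0},
], grip_force=30)

```text
clock: 8.8
tool_pos: [0.5311, -0.2285, 0.0542]
eef_rot: [0.017, 1.0, 0.0, 0.001]
contact_force: [1.2, -0.3, 3.0]
opening: 0.005
```

drive_tool([
  {"dx": 0,"dy": 0,"dz": 0.002,"wx": 0,"wy": 0,"wz": 0,"claw": 0},
  {"dx": 0,"dy": 0,"dz": 0,"wx": 0,"wy": 0,"wz": 0,"claw": 0},
], grip_force=30)

```text
clock: 9.0
tool_pos: [0.5311, -0.2283, 0.0522]
eef_rot: [0.017, 1.0, 0.0, 0.001]
contact_force: [1.0, 1.0, 5.8]
opening: 0.004
```

drive_tool([
  {"dx": 0,"dy": 0,"dz": 0.002,"wx": 0,"wy": 0,"wz": 0,"claw": 0},
  {"dx": 0,"dy": 0,"dz": 0,"wx": 0,"wy": 0,"wz": 0,"claw": 0},
], grip_force=30)

```text
clock: 9.2
tool_pos: [0.5311, -0.2279, 0.0501]
eef_rot: [0.016, 1.0, 0.001, 0.001]
contact_force: [0.6, 1.0, 4.7]
opening: 0.003
```

drive_tool([
  {"dx": 0,"dy": 0,"dz": 0.001,"wx": 0,"wy": 0,"wz": 0,"claw": 0},
  {"dx": 0,"dy": 0,"dz": 0,"wx": 0,"wy": 0,"wz": 0,"claw": 0},
], grip_force=30)

```text
clock: 9.4
tool_pos: [0.5312, -0.2278, 0.0495]
eef_rot: [0.016, 1.0, 0.001, 0.001]
contact_force: [0.1, 2.2, 7.3]
opening: 0.007
```

drive_tool([
  {"dx": 0,"dy": 0,"dz": 0.0015,"wx": 0,"wy": 0,"wz": 0,"claw": 0},
  {"dx": 0,"dy": 0,"dz": 0,"wx": 0,"wy": 0,"wz": 0,"claw": 0},
], grip_force=30)

```text
clock: 9.6
tool_pos: [0.5313, -0.2277, 0.049]
eef_rot: [0.016, 1.0, 0.0, 0.001]
contact_force: [-2.8, 3.5, 16.7]
opening: 0.004
```

drive_tool([
  {"dx": 0,"dy": 0,"dz": 0.0015,"wx": 0,"wy": 0,"wz": 0,"claw": 0},
  {"dx": 0,"dy": 0,"dz": 0,"wx": 0,"wy": 0,"wz": 0,"claw": 0},
], grip_force=30)

```text
clock: 9.8
tool_pos: [0.5313, -0.2277, 0.0486]
eef_rot: [0.016, 1.0, 0.0, 0.001]
contact_force: [-4.3, 3.0, 26.3]
opening: 0.003
```

The force rises from about 5 N to 26 N while z stalls at 0.049, so the lever is at its stop. I'll check it in a picture.

Run:
```python
from h import*
from plant import snapshot
import cv2
a=snapshot("scene")["color"][160:315,170:330];b=snapshot("side")["color"][145:300,235:395]
a=cv2.resize(np.hstack([a,b]),None,fx=2.5,fy=2.5,interpolation=cv2.INTER_CUBIC)
cv2.imwrite("pics/p9.png",a[:,:,::-1]);where()
```

```text
t 9.9 hatch [ 0.0036 -0.1967] z 0.0487 F [-5.   3.1 26.2] open 0.0
tool y yaw err 0.0018 zaxis [ 0.002  0.    -1.   ] q [ 0.46  0.93 -0.24  1.84  0.47  0.43  1.43]
```

View pics/p9.png

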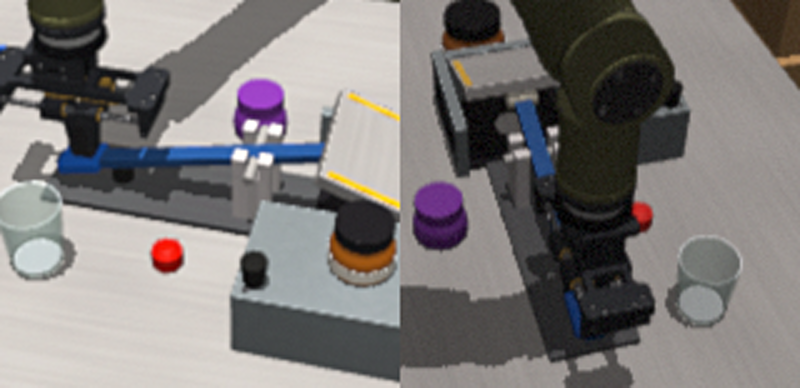

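The flap is raised by the lever's nose, and the lever lies on the black stop post (123,172) with its pin seated. The jar stands on the ledge (362,245) and the other things haven't moved. I'm handing in while holding the pad down.

```bash
python3 -c "
from plant import r
r.finish_job()
from h import where
where()"
```

```text
the job is handed in; nothing more can be done
the job is handed in; nothing more can be done
```

I did the job in the order asked and handed it in at about 9.9 s, with the arm still holding the pad down.

- **Jar:** I pushed the small amber jar across the flap, upright and without lifting it. It stopped on the ledge with its centre at about x 134, y 132 mm in the hatch frame. Its near edge, at about 102 mm, is well past the flap's edge and inside the ledge.
- **Lever:** I pressed the pad until it stopped moving. The force rose from about 5 N to 26 N while the tool stalled at z ≈ 0.049 m. The last pictures showed the lever on its stop post with its pin seated, and the flap raised.
- **Other things:** the stopper, redcap, beaker and purple jar showed no movement in the last pictures. The wash bottle, reagent bottle, clip and spatula were out of those crops. I didn't go near them.

Two checks fell short. The first move call was refused because each row needed every key, and nothing moved. My state reading after the hand-in was also refused, so the last force and pose come from just before it. The flap's angle was judged from the picture and the lever reaching its stop, not measured.

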